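Roll a printer roller until its clamp screw faces up, then chock it

ROBOT

A 7-joint arm with a two-finger parallel gripper is mounted at the origin on the work surface. World frame = base frame: x ahead of the robot, y to its left, z up, the work surface at z = 0. Lengths are in m, angles in rad, forces in N, time in s.
With the tool pointing down it reaches from about 0.4 to 0.85 m from the base axis. Payload 4.4 kg.
Tool frame: the origin (TCP) lies at the very end of the fingers, on their centre line; the grasp point (between the pads) lies 19 mm behind it; z points along the fingers, y is the line along which they close (so a half turn about z gives the same grasp; the last joint's range is limited). The gripper opens to 94 mm and grips with 3 to 60 N. Pads are 16 mm wide; open, the fingers measure 119 mm over their backs; the gripper's body (75 mm by 177 mm) begins 78 mm behind the grasp point.
Start: joints at [-0.066, 0.628, 0.038, 1.517, -0.027, 0.996, -0.02], TCP at [0.65, 0, 0.205] pointing down, gripper open.
Joint ranges: [-3.06, 3.06], [-0.37, 2.12], [-1.25, 1.32], [0.18, 2.47], [-1.1, 4.24], [0.23, 1.98], [-2.94, 2.94]. Speed limits (rad/s): [2.57, 2.57, 3.14, 3.14, 3.14, 3.14, 3.14].

INTERFACE

Orientations are given as a unit quaternion [w, x, y, z].
In Python, from workcell import robot gives the robot as it stands. The module is installed in compiled form; this text tells all that it offers. Calls block until the motion is done:
- robot.movep(position, orientation): joint-space move of the TCP to a pose.
- robot.move_l(position, feed=0.15, attitude=None, f_stop=None): straight line of the TCP; attitude=None keeps the orientation; feed is the mean speed in m/s. With f_stop (N) it stops when the force on the tool has changed by that much, and returns True; else False.
- robot.set_joints(angles): joint-space move.
- robot.set_gripper(opening, f_grip=None): finger opening in m; f_grip is the grip in N (None keeps the last); returns when the fingers have stopped.
- robot.hold(seconds).
- robot.inverse_kinematics(position, orientation): joint angles nearest the present ones, or None.
- robot.get_obs(): the state.
- robot.get_image(name): name is "scene" or "side" or "wrist"; returns the picture (420x560x3 uint8, red, green, blue); there is no depth.
- robot.camera_model(name): a dict with "camera_matrix" (3x3 intrinsics, pixels), "dist" ([k1, k2, p1, p2, k3] as OpenCV has them; the pictures are not rectified), "eye" and "orientation" of the camera in the world. Camera axes: x right, y up, looking along -z (the intrinsics and any distortion apply to the point x, -y, -z); pixel columns grow to the right and rows downward; lengths in m; the calibration is good to about 2 mm. A picture is of the moment at which its call begins: read the wrist's pose just before it. camera_model takes no time and is no camera call; for the wrist camera it gives the pose at the moment of the call.
A pose or a line that the arm cannot do raises robot.PlanningError and nothing moves.
- robot.hand_in(): hands the job in; it is judged then, once.
Trained networks look in the newest picture that a camera, given by its name, has taken for a name from the list of things; names that differ only in an ending like _2 or _b are one class to them, and where a whole thing is asked for, a point or a joint stands for the part that bears it (a point fixed in the world has none). Each returns a list of dicts, best first, with "confidence" (0 to 1); they miss things now and then, are a little off and sometimes report something else, mostly with a low value. They report only what shows in the picture. A call takes as long as a camera call. They do not tell look-alikes from the thing itself.
- robot.spot_in(camera, name): "box" ([left, top, width, height] as shares, 0 to 1, of the picture: columns of its width, rows of its height, round what is visible of it).
- robot.regions_of(camera, name): "region" (420x560 bool, what is visible of it) and "box" ([left, top, width, height] as shares, 0 to 1, of the picture: columns of its width, rows of its height, round what is visible of it).
- robot.landmark_of(camera, name): "xy" ([column, row] as shares, 0 to 1, of the picture: columns of its width, rows of its height: a listed point, or the origin of a listed thing).
The state is a dict: "t": time; "joint_positions": joint angles; "qvel": joint speeds; "joint_torque": joint torques, N m; "position": TCP position; "tcp_rot": TCP orientation; "contact_force": force on the tool from outside, world axes, zero at the start; "moment": the same for the moment, N m; "opening": finger opening in m; "gripper_force": force on a finger pad.
Only numpy, scipy, OpenCV 4.12 (cv2) and the standard library are available. Lean on these libraries where they do the work, as an engineer would, in place of code of your own. Each camera call takes 0.05 s, during which the arm holds its last target. There are 200 camera calls.

TASK

Roll the rubber printer roller along the blue mat, without picking it up, until the small screw lug on its end collar points straight up and it lies still. Then set the two metal wedge chocks on the mat, one on each side of the rubber, square to the roller with their sloping faces snug against it, so that it stays with the lug up. Leave everything else on the bench where it is.

Things in the scene. Friction and masses are not known exactly. Their poses are not given: they have to be found in the camera images.
- mat: Flat blue work mat, fixed, 420 x 660 x 4 mm (x, y, z); origin at the centre of its underside, so its top is 4 mm above the origin. x points away from the robot, its yaw varies slightly.
- roller: Loose black rubber roller on the mat, 0.33 kg: rubber cylinder 44 mm in diameter, 120 mm long, on a 12 mm steel shaft reaching from y = -85 to 95 mm. Origin on the axis at the middle of the rubber (22 mm above the mat's top); its y axis runs along the roller's axis towards the collar end. It turns about this y axis as it rolls.
- lug (a point): Top of the square lug (12 x 14 mm, dark screw head) on the aluminium collar (28 mm across, 16 mm long) clamped tight on the shaft at the roller's +y end, 71 mm from the rubber's middle; it turns with the roller. The point lies 20 mm from the roller's axis; its z axis points radially out through the screw (must end up pointing up), its y axis is the roller's. It clears the mat while rolling.
- chock_a: Loose bare-metal wedge chock, 0.2 kg, 48 mm deep (x), 40 wide (y), 26 high. Origin at the underside; back face at x = -25 mm, level top from there to x = 10, then a face sloping down at 60 degrees towards +x (blunt toe at x = 22.7). When the slope touches the rubber, the origin lies 37.7 mm horizontally from the roller's axis, +x towards the roller. Grip it across its width.
- chock_b: A second chock, the same as chock_a. Either may go on either side of the roller.
- spool: Bystander on the mat: grey spool, 48 mm in diameter, 34 mm high; origin at the centre of its underside.
- tin: Bystander on the mat: small round steel tin, 44 mm in diameter, 30 mm high; origin at the centre of its underside.
- screwdriver: Bystander: screwdriver, 170 mm long, lying on the table left of the mat.
- board: Bystander: green circuit board 150 x 110 mm, about 18 mm high, on the table left of the mat.
- spare_shaft: Bystander: bare steel shaft with two square white plastic bearing blocks, 150 mm long, 14 mm high, on the table right of the mat.
- flux: Bystander: white plastic bottle, 40 mm in diameter, 85 mm high, on the table right of the mat.
Not all that is in view belongs to the job. Leave any green or orange look-alike of the roller alone.

How it is judged:
By the outcome, as a careful person would: the job done as asked, in the order asked, and still so for the second after the job is handed in, with the robot touching nothing.
It also fails if it takes over 72 s, if anything falls off the work surface, if the arm or the gripper's body presses on something with over 40 N, if the wrist force passes 120 N, or if a joint passes its speed limit or range.

## Working session

There is one attempt and no reset: what is moved stays moved. The work goes in short steps, each a Python script; the robot and the scene stay as the last script left them, time stands still between calls to the robot, and variables do not carry over. Pictures are saved under pics/ and viewed, at most 10 in all, crops included, and the job is handed in when it is done.

```bash
mkdir -p pics; cat > h.py <<'E'
import numpy as np, cv2
from scipy.spatial.transform import Rotation as R
from workcell import robot
def rot(q): return R.from_quat([q[1],q[2],q[3],q[0]]).as_matrix()
def ray(cm,px):
    K=np.array(cm["camera_matrix"]);d=np.array(cm["dist"],float)
    u=cv2.undistortPoints(np.array([[px]],float),K,d)[0,0]
    return np.array(cm["eye"]),rot(cm["orientation"])@np.array([u[0],-u[1],-1.])
def onz(cm,px,z):
    e,v=ray(cm,px);return e+v*(z-e[2])/v[2]
def proj(cm,P):
    p=(np.atleast_2d(P)-cm["eye"])@rot(cm["orientation"]);p=p*[1,-1,-1]
    return cv2.projectPoints(p,np.zeros(3),np.zeros(3),np.array(cm["camera_matrix"]),np.array(cm["dist"],float))[0][:,0]
def save(im,n): cv2.imwrite("pics/"+n,cv2.cvtColor(im,cv2.COLOR_RGB2BGR))
def down(yaw):  # tool pointing down, tool x axis at world angle yaw
    M=np.array([[np.cos(yaw),np.sin(yaw),0],[np.sin(yaw),-np.cos(yaw),0],[0,0,-1.]])
    q=R.from_matrix(M).as_quat();return [q[3],q[0],q[1],q[2]]
S=np.array([560,420])
E
python3 - <<'E'
from h import *
np.set_printoptions(precision=3,suppress=True)
o=robot.get_obs();print(o["t"],o["tcp_rot"],o["contact_force"],rot(o["tcp_rot"]))
ims=[]
for c in["scene","side","wrist"]:
    cm=robot.camera_model(c);im=robot.get_image(c);save(im,c+"0.png")
    print(c,cm["eye"],cm["camera_matrix"],cm["dist"])
    for n in["roller","lug","chock_a","spool","tin","mat"]:
        for r in robot.landmark_of(c,n)[:4]:
            px=np.array(r["xy"])*S
            print(c,n,r["confidence"],px,onz(cm,px,{"roller":.026,"lug":.035}.get(n,.004)))
E
```

```text
0.0 [-0.001  0.707  0.707 -0.001] [ 0.104  0.147 -0.375] [[ 0.     1.    -0.002]
 [ 1.    -0.    -0.   ]
 [-0.    -0.002 -1.   ]]
scene [1.148 0.196 0.967] [[433.973   0.    283.168]
 [  0.    433.973 217.387]
 [  0.      0.      1.   ]] [0.029 0.    0.    0.    0.   ]
scene roller 0.8 [164.08  156.198] [ 0.296 -0.454  0.026]
scene roller 0.66 [437.976 197.82 ] [0.231 0.38  0.026]
scene roller 0.63 [259.504 247.716] [ 0.541 -0.056  0.026]
scene lug 0.41 [288.176 246.204] [0.521 0.017 0.035]
scene chock_a 0.93 [182.616 267.498] [ 0.643 -0.233  0.004]
scene chock_a 0.63 [356.384 295.386] [0.595 0.215 0.004]
scene chock_a 0.61 [276.528 261.996] [ 0.558 -0.004  0.004]
scene spool 0.9 [356.888 244.608] [0.443 0.188 0.004]
scene tin 0.65 [211.512 218.19 ] [ 0.469 -0.225  0.004]
scene mat 0.83 [276.304 263.004] [ 0.561 -0.004  0.004]
scene mat 0.29 [288.288 244.188] [0.494 0.01  0.004]
side [-0.019 -0.738  0.984] [[480.311   0.    282.543]
 [  0.    480.311 213.838]
 [  0.      0.      1.   ]] [-0.149  0.     0.     0.     0.   ]
side roller 0.91 [320.376 225.498] [ 0.525 -0.067  0.026]
sid
[... 163 characters left out ...]
de lug 0.51 [328.776 352.38 ] [ 0.318 -0.381  0.035]
side lug 0.45 [147.392 154.98 ] [0.245 0.467 0.035]
side chock_a 0.83 [392.392 252.714] [ 0.637 -0.234  0.004]
side chock_a 0.75 [286.608 167.202] [0.593 0.202 0.004]
side spool 0.58 [251.496 188.79 ] [0.454 0.179 0.004]
side tin 0.85 [338.912 276.99 ] [ 0.474 -0.217  0.004]
wrist [0.651 0.077 0.385] [[363.378   0.    278.034]
 [  0.    363.378 202.422]
 [  0.      0.      1.   ]] [-0.006  0.     0.     0.     0.   ]
wrist roller 0.93 [167.216 233.814] [ 0.534 -0.056  0.026]
wrist lug 0.58 [148.008 163.086] [0.525 0.02  0.035]
wrist chock_a 0.8 [274.176 367.584] [ 0.646 -0.241  0.004]
wrist mat 0.91 [188.888 185.388] [ 0.555 -0.009  0.004]
```

View pics/scene0.png

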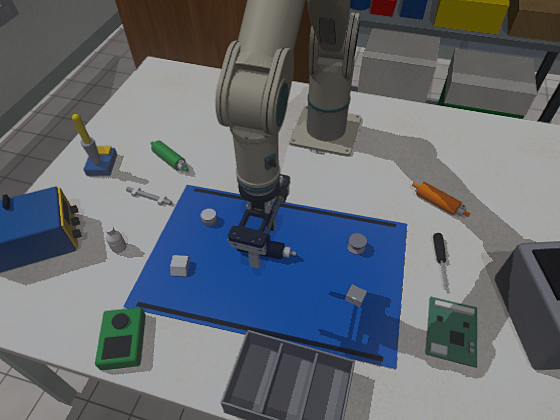

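View pics/side0.png

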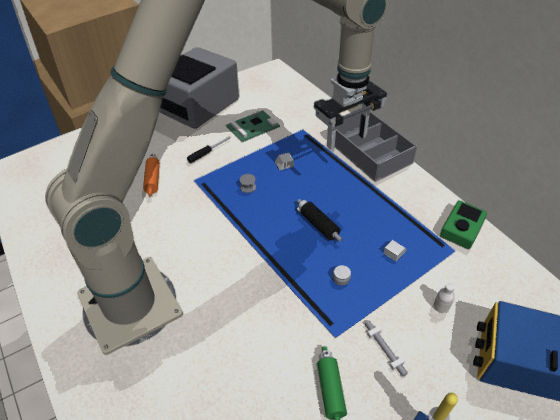

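The black roller is at side (320,222) and scene (270,248). The look-alikes are green at side (332,385) and orange at side (152,175). Chocks are at side (392,250) and (285,160), the tin at (342,273) and the spool at (247,183). I choose the black roller on the mat. Next I'll make a close crop of it and move above it for a wrist view.

```bash
python3 - <<'E'
from h import *
np.set_printoptions(precision=4,suppress=True)
# wrist cam sits at +0.077 y, pose cam over the roller
robot.movep([0.54,-0.05,0.22],down(np.pi/2))
cm=robot.camera_model("wrist");im=robot.get_image("wrist");np.save("w1.npy",im)
print(robot.get_obs()["t"],cm["eye"],rot(cm["orientation"]))
for n,z in[("roller",.026),("lug",.03),("chock_a",.004),("mat",.004),("tin",.004),("spool",.004)]:
    for r in robot.landmark_of("wrist",n)[:4]:
        px=np.array(r["xy"])*S;print(n,r["confidence"],px,onz(cm,px,z))
rr=robot.regions_of("wrist","roller")
if rr: np.save("reg1.npy",rr[0]["region"]);print(rr[0]["confidence"],np.array(rr[0]["box"])*560)
a=cv2.resize(im,(800,600),interpolation=cv2.INTER_CUBIC);save(a,"w1.png")
E
```

```text
1.6583 [0.5407 0.0266 0.3999] [[ 1.      0.0016 -0.0015]
 [-0.0011  0.9643  0.2647]
 [ 0.0019 -0.2647  0.9643]]
roller 0.68 [270.816 184.086] [ 0.5337 -0.056   0.026 ]
lug 0.8 [254.408 113.316] [0.518  0.0165 0.03  ]
chock_a 0.88 [359.688 323.4  ] [ 0.6428 -0.2385  0.004 ]
mat 0.74 [294.    136.416] [ 0.5586 -0.0084  0.004 ]
mat 0.7 [361.984 327.096] [ 0.646  -0.2438  0.004 ]
tin 0.81 [225.904 314.706] [ 0.4768 -0.2258  0.004 ]
0.55 [247.072 116.256  48.496 224.672]
```

View pics/w1.png

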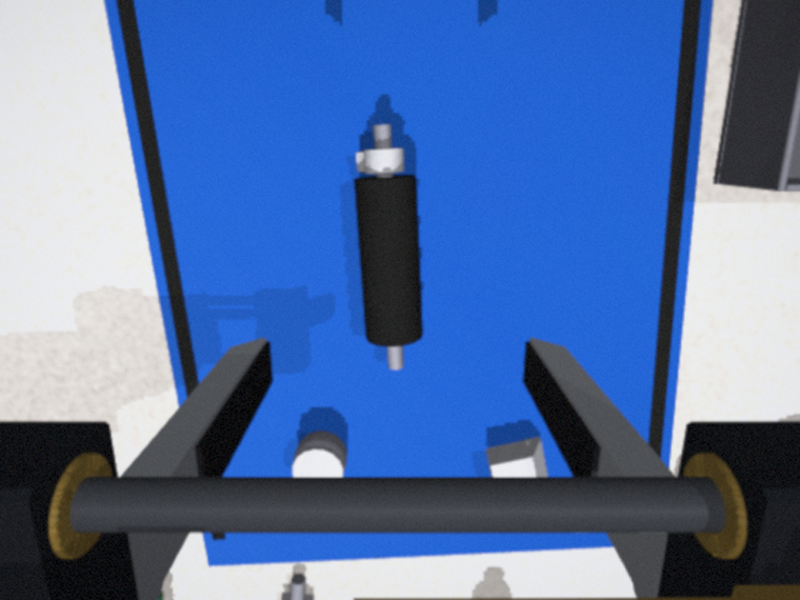

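The view shows the rubber at about (390,260), with the collar at (385,160). The lug sticks out to the left (-x) at (360,160), so rolling towards +x by about a quarter turn brings it up. Next I'll fit the poses with silhouettes.

```bash
cat >> h.py <<'E'
from scipy.optimize import minimize
def box(x0,x1,y0,y1,z0,z1): return np.array([[x,y,z] for x in(x0,x1) for y in(y0,y1) for z in(z0,z1)])/1e3
def cyl(r,y0,y1):
    a=np.linspace(0,2*np.pi,48);return np.vstack([np.c_[r*np.cos(a),0*a+y,r*np.sin(a)] for y in(y0,y1)])/1e3
CH=np.array([[x,y,z] for y in(-20,20) for x,z in((-25,0),(-25,26),(10,26),(22.7,4),(22.7,0))])/1e3
LUG=box(-6,6,64,78,8,20)
def Ry(t): return np.array([[np.cos(t),0,np.sin(t)],[0,1,0],[-np.sin(t),0,np.cos(t)]])
def Rz(t): return np.array([[np.cos(t),-np.sin(t),0],[np.sin(t),np.cos(t),0],[0,0,1]])
def render(cm,parts,k=4):
    m=np.zeros((420*k,560*k),np.uint8)
    for P in parts:
        h=cv2.convexHull((proj(cm,P)*k+k/2-.5).astype(np.float32)).round().astype(np.int32);cv2.fillConvexPoly(m,h,255)
    return cv2.resize(m,(560,420),interpolation=cv2.INTER_AREA)/255.
def rp(p,P,phi=0,z=.026): return P@Ry(phi).T@Rz(p[2]).T+[p[0],p[1],z]
def cost(cm,parts,mask,roi):
    d=render(cm,parts)-mask;x0,x1,y0,y1=roi;return np.abs(d[y0:y1,x0:x1]).sum()
def nm(f,x0,st):
    x0=np.array(x0,float);sx=np.vstack([x0]+[x0+np.eye(len(x0))[i]*st[i] for i in range(len(x0))])
    return minimize(f,x0,method="Nelder-Mead",options=dict(initial_simplex=sx,xatol=1e-5,fatol=.1,maxiter=300))
def roi_of(cm,P,m=10):
    p=proj(cm,P);a=np.clip(p.min(0)-m,0,None).astype(int);b=(p.max(0)+m).astype(int);return a[0],min(b[0],560),a[1],min(b[1],420)
def fit_roller(cm,im,g):
    """g=(x,y,yaw) guess -> pose, lug angle from up about +y, costs"""
    black=(im.max(2)<75).astype(float);C=cyl(22,-60,60)
    roi=roi_of(cm,rp(g,C),8)
    a=nm(lambda p:cost(cm,[rp(p,C)],black,roi),g,[.004,.004,.04])
    p=a.x; bright=((im[...,0]>85)&(im.min(2)>60)).astype(float)
    roi=roi_of(cm,rp(p,cyl(22,63,80)),1)
    f=lambda t:cost(cm,[rp(p,cyl(14,63,79)),rp(p,cyl(6,55,95)),rp(p,LUG,t)],bright,roi)
    ts=np.radians(np.arange(-180,180,5));cs=np.array([f(t) for t in ts])
    return p,a.fun,[(int(np.degrees(ts[i]).round()),round(cs[i],1)) for i in np.argsort(cs)[:10]]
E
cat > f1.py <<'E'
from h import *
np.set_printoptions(precision=4,suppress=True)
im=np.load("w1.npy");cm=robot.camera_model("wrist")
p,c,l=fit_roller(cm,im,[.534,-.056,.03]);print(p,c,l)
for t in(-120,-105,-90,-75,-60):print(t,proj(cm,rp(p,np.array([[0,.071,.02]]),np.radians(t))))
v=im[95:135,240:300];save(cv2.resize(v,(780,520),interpolation=cv2.INTER_CUBIC),"lug1.png")
E
python3 f1.py
```

```text
[ 0.5347 -0.0525  0.0458] 368.5098039215686 [(-125, np.float64(48.0)), (-120, np.float64(51.7)), (-45, np.float64(53.2)), (-50, np.float64(53.8)), (-130, np.float64(54.3)), (-85, np.float64(56.1)), (-115, np.float64(59.0)), (-55, np.float64(60.6)), (-40, np.float64(61.0)), (-90, np.float64(63.5))]
-120 [[251.8387 112.3295]]
-105 [[249.5331 112.5452]]
-90 [[248.4572 112.7136]]
-75 [[248.7346 112.8213]]
-60 [[250.4019 112.8581]]
```

View pics/lug1.png

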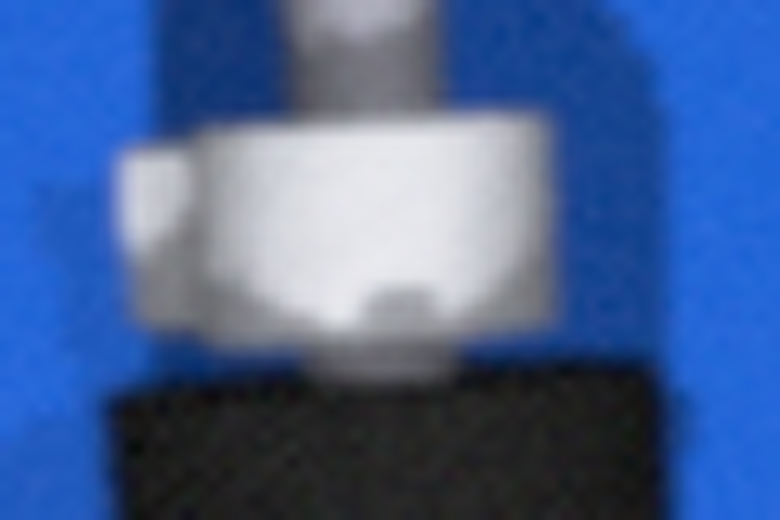

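The lug is visible at (150,235), to the left and level with or slightly below horizontal. Its dark screw head does not show. I'll cage the roller loosely between open fingers, push it towards +x and look from there.

```bash
cat > f2.py <<'E'
from h import *
np.set_printoptions(precision=4,suppress=True)
p=np.array([.5347,-.0535,.0458]);q=down(np.pi/2+p[2]);d=np.array([np.cos(p[2]),np.sin(p[2]),0])
c=np.array([p[0],p[1],0])
robot.movep(c+[0,0,.09],q);robot.move_l(c+[0,0,.014],feed=.12)
robot.set_gripper(.052)
o=robot.get_obs();print(o["t"],o["opening"],o["contact_force"])
robot.move_l(c+d*.036+[0,0,.014],feed=.04)
robot.hold(.2)
cm=robot.camera_model("wrist");im=robot.get_image("wrist");np.save("w2.npy",im)
o=robot.get_obs();print(o["t"],o["contact_force"],o["position"])
save(im,"w2.png")
for r in robot.landmark_of("wrist","lug")[:2]:
    px=np.array(r["xy"])*S;print(r["confidence"],px,onz(cm,px,.046))
print(onz(cm,[280,200],.026))
E
python3 f2.py
```

```text
4.175 0.051932841388559865 [-0.5822 -0.475   0.0755]
5.475 [-0.2376  0.1648 -0.7113] [ 0.5705 -0.0519  0.014 ]
0.67 [262.304 116.382] [0.5617 0.0193 0.046 ]
[ 0.5706 -0.0198  0.026 ]
```

View pics/w2.png

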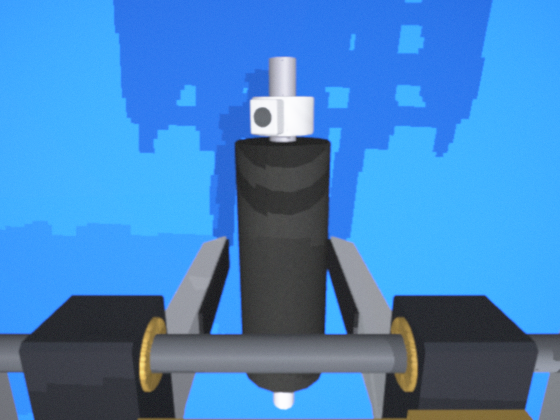

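The lug is nearly up, with the screw head at (262,117) and the axis at column 283, so it is still tilted towards -x. I'll compute the angle and push the remainder.

```bash
cat >> h.py <<'E'
from scipy.optimize import brentq
def lugang(cm,lugcol,shaftpx,y_lug,yaw):
    """shaft px: centre of visible shaft (top line z~.032) near end; returns axis xy at shaft, lug angle (deg)"""
    a=onz(cm,shaftpx,.030)
    d=np.array([-np.sin(yaw),np.cos(yaw),0])
    def P(t):
        c=a+d*((y_lug-a[1])/d[1]);c[2]=.026
        return c+.02*np.array([np.sin(t)*np.cos(yaw),np.sin(t)*np.sin(yaw),np.cos(t)])
    f=lambda t:proj(cm,P(t))[0,0]-lugcol
    t=brentq(f,-1.3,1.3);return a,np.degrees(t),proj(cm,P(t))[0]
E
python3 - <<'E'
from h import *
cm=robot.camera_model("wrist");im=np.load("w2.npy").astype(int)
def seg(row,lo,hi,cond):
    c=[k for k in range(lo,hi) if cond(im[row,k])];return c[0],c[-1],len(c)
w=lambda v:v[0]>110
for r in(65,75,85):print(r,seg(r,255,310,w))
for r in(105,115,125):print(r,seg(r,235,330,w))
for r in(150,170,190,210):print(r,seg(r,220,345,lambda v:v.max()<90))
dk=[(k,r) for r in range(100,133) for k in range(250,280) if im[r,k].max()<130];print(np.mean(dk,0),len(dk))
for yaw in(.03,.046):print(lugang(cm,np.mean(dk,0)[0],(283.,75),.0193,yaw))
E
```

```text
65 (269, 295, 27)
75 (270, 295, 26)
85 (270, 295, 26)
105 (250, 313, 64)
115 (250, 313, 49)
125 (250, 313, 59)
150 (236, 328, 93)
170 (236, 328, 93)
190 (238, 327, 90)
210 (238, 327, 90)
[262.08849558 116.69469027] 226
(array([0.56932241, 0.03629049, 0.03      ]), np.float64(-24.292313449505926), array([262.08849558, 116.95958718]))
(array([0.56932241, 0.03629049, 0.03      ]), np.float64(-25.169373983779913), array([262.08849558, 117.31707443]))
```

```bash
cat > f3.py <<'E'
from h import *
np.set_printoptions(precision=4,suppress=True)
yaw=.0458;d=np.array([np.cos(yaw),np.sin(yaw),0])
P=np.array(robot.get_obs()["position"])
robot.move_l(P+d*.003,feed=.03);robot.set_gripper(.046)
robot.move_l(P+d*.0131,feed=.02);robot.hold(.3)
cm=robot.camera_model("wrist");im=robot.get_image("wrist");np.save("w3.npy",im)
o=robot.get_obs();print(o["t"],o["contact_force"],o["position"],o["opening"])
im=im.astype(int)
for r in(65,75,85):
    c=[k for k in range(240,330) if im[r,k,0]>110];print(r,c[0],c[-1],len(c))
for r in(150,170,190):
    c=[k for k in range(220,345) if im[r,k].max()<90];print(r,c[0],c[-1],len(c))
dk=[(k,r) for r in range(100,133) for k in range(262,302) if im[r,k].max()<130];print(np.mean(dk,0),len(dk))
c=[k for k in range(240,330) if im[75,k,0]>110]
print(lugang(cm,np.mean(dk,0)[0],((c[0]+c[-1])/2+.5,75),.0193,yaw))
save(im.astype(np.uint8),"w3.png")
E
python3 f3.py
```

```text
7.125 [ 0.6231 -0.2147 -0.8457] [ 0.5835 -0.0513  0.014 ] 0.04608956331768444
65 266 292 27
75 266 292 27
85 266 292 27
150 233 325 93
170 234 325 92
190 235 325 91
[284.2741 116.5482] 197
(array([0.5808, 0.0368, 0.03  ]), np.float64(5.26201733555178), array([284.2741, 118.8676]))
```

View pics/w3.png

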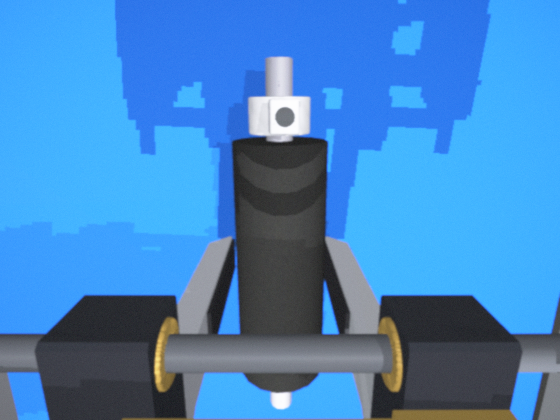

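The screw head at (284,117) is just right of the axis (279.5), which is about 5° past up. I'll nudge it back about 2 mm with a tighter cage.

```bash
cat > f4.py <<'E'
from h import *
import sys
np.set_printoptions(precision=4,suppress=True)
yaw=.0458;d=np.array([np.cos(yaw),np.sin(yaw),0])
P=np.array(robot.get_obs()["position"])
robot.set_gripper(.0447,f_grip=3)
robot.move_l(P-d*.0012,feed=.01);robot.hold(.2)
def look(n):
    cm=robot.camera_model("wrist");im=robot.get_image("wrist");np.save(n,im);im=im.astype(int)
    dk=[(k,r) for r in range(100,133) for k in range(262,302) if im[r,k].max()<130]
    c=[k for k in range(240,330) if im[75,k,0]>110]
    e=[k for k in range(220,345) if im[150,k].max()<90]
    o=robot.get_obs();print(o["t"],o["position"],o["opening"],o["contact_force"],e[0],e[-1],c[0],c[-1],np.mean(dk,0))
    print(lugang(cm,np.mean(dk,0)[0],((c[0]+c[-1])/2+.5,75),.0193,yaw))
look("w4.npy")
robot.set_gripper(.055);robot.hold(.3)
look("w5.npy")
E
python3 f4.py
```

```text
7.8833 [ 0.5822 -0.0513  0.014 ] 0.044699429952407166 [-0.073   0.3945  0.2264] 230 322 263 289 [274.708 116.615]
(array([0.5781, 0.0367, 0.03  ]), np.float64(-1.9132086402589767), array([274.708 , 118.5533]))
8.6333 [ 0.5823 -0.0513  0.014 ] 0.05479661964177591 [-0.1189  0.4139  0.4486] 229 322 263 288 [274.5277 116.6596]
(array([0.5781, 0.0367, 0.03  ]), np.float64(-1.526708298194627), array([274.5277, 118.5526]))
```

The lug is within 2° of up and lies still after release. Next I'll rise and measure the roller pose and both chocks.

```bash
cat > f5.py <<'E'
from h import *
import json
np.set_printoptions(precision=4,suppress=True)
q=down(np.pi/2+.0458)
P=np.array(robot.get_obs()["position"]);robot.move_l([P[0],P[1],.09],feed=.15)
robot.set_gripper(.094)
def snap(n,pos,things):
    robot.movep(pos,q);robot.hold(.1)
    cm=robot.camera_model("wrist");im=robot.get_image("wrist");np.save(n+".npy",im)
    json.dump({k:np.array(v).tolist() for k,v in cm.items()},open(n+".json","w"))
    for t in things:
        z=.026 if t=="roller" else .004
        for r in robot.regions_of("wrist",t)[:2]:
            m=r["region"];rr,cc=np.nonzero(m);px=[cc.mean(),rr.mean()]
            print(n,t,r["confidence"],m.sum(),px,onz(cm,px,z))
        for r in robot.landmark_of("wrist",t)[:2]:
            px=np.array(r["xy"])*S;print(n,t,"lm",r["confidence"],px,onz(cm,px,z))
    if "chock_a" in things:
        r=robot.regions_of("wrist","chock_a")
        if r:np.save(n+"_m.npy",r[0]["region"])
    return im
a=snap("vr",[.585,-.045,.22],["roller","lug"])
b=snap("va",[.645,-.235,.22],["chock_a","tin"])
c=snap("vb",[.595,.205,.22],["chock_a","spool"])
save(cv2.resize(np.hstack([b[:300],c[:300]]),(800,214)),"x.png")
j=np.vstack([cv2.resize(np.hstack([b[110:270,190:370],c[110:270,190:370]]),(800,356),interpolation=cv2.INTER_CUBIC)])
save(j,"chocks.png");print(robot.get_obs()["t"])
E
python3 f5.py
```

```text
vr roller 0.91 5849 [np.float64(276.71482304667467), np.float64(176.68969054539238)] [ 0.5826 -0.0426  0.026 ]
vr roller lm 0.63 [276.08  182.112] [ 0.5821 -0.0484  0.026 ]
vr lug 0.6 464 [np.float64(276.6163793103448), np.float64(115.03879310344827)] [0.5796 0.0191 0.004 ]
vr lug lm 0.96 [277.984 115.5  ] [0.581  0.0187 0.004 ]
vr lug lm 0.54 [277.312 184.8  ] [ 0.5837 -0.0561  0.004 ]
va chock_a 0.86 1836 [np.float64(275.97712418300654), np.float64(183.5855119825708)] [ 0.6444 -0.241   0.004 ]
va chock_a lm 0.96 [275.128 183.792] [ 0.6435 -0.2413  0.004 ]
va tin 0.65 1700 [np.float64(116.81470588235294), np.float64(165.80588235294118)] [ 0.4687 -0.2296  0.004 ]
va tin lm 0.79 [126.896 164.01 ] [ 0.4799 -0.2271  0.004 ]
vb chock_a 0.67 1901 [np.float64(278.6065228826933), np.float64(165.7695949500263)] [0.5967 0.2129 0.004 ]
vb chock_a 0.44 2105 [np.float64(139.2522565320665), np.float64(186.11211401425177)] [0.4425 0.1835 0.004 ]
vb chock_a lm 0.92 [277.312 164.388] [0.5952 0.2144 0.004 ]
vb spool 0.91 2037 [np.float64(139.5144820814924), np.float64(185.9376534118802)] [0.4428 0.1837 0.004 ]
vb spool lm 0.97 [143.584 182.112] [0.4476 0.1883 0.004 ]
14.2333
```

View pics/chocks.png

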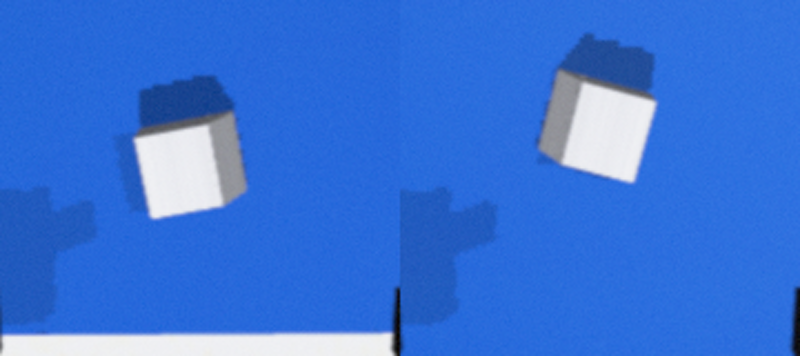

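The left crop shows chock_a at about (190,165) with its grey slope facing right (+x). The right crop shows chock_b at about (600,125) with its slope facing left (-x). So a goes on the -x side and b on the +x side.

```bash
cat > f6.py <<'E'
from h import *
import json
np.set_printoptions(precision=4,suppress=True)
for n,g in(("va",(.643,-.24,.2)),("vb",(.595,.213,np.pi-.2))):
    im=np.load(n+".npy").astype(int);cm=json.load(open(n+".json"))
    m=(im[...,0]*1.>.62*im[...,2]).astype(float)
    roi=roi_of(cm,rp(g,CH,0,.004),12)
    b=min((nm(lambda p:cost(cm,[rp(p,CH,0,.004)],m,roi),(g[0],g[1],g[2]+s),[.005,.005,.1]) for s in(-.25,0,.25)),key=lambda r:r.fun)
    print(n,b.x,b.fun,m[roi[2]:roi[3],roi[0]:roi[1]].sum(), np.load(n+"_m.npy")[roi[2]:roi[3],roi[0]:roi[1]].sum())
im=np.load("vr.npy").astype(int);cm=json.load(open("vr.json"))
C=cyl(22,-60,60)
for th in(70,90):
    m=(im.max(2)<th).astype(float);g=(.582,-.05,.04);roi=roi_of(cm,rp(g,C),5)
    r=nm(lambda p:cost(cm,[rp(p,C)],m,roi),g,[.004,.004,.04]);print("roller",r.x,r.fun,m[roi[2]:roi[3],roi[0]:roi[1]].sum())
# edge-based check: rubber mid columns, shaft cols both ends
for row in range(125,260,15):
    c=[k for k in range(240,320) if im[row,k].max()<80]
    if len(c)>10:print(row,(c[0]+c[-1])/2+.0,len(c),onz(cm,[(c[0]+c[-1])/2,row],.040)[:2])
for row in (96,98,100,102):
    c=[k for k in range(255,300) if im[row,k,0]>110]
    if c:print("shaft",row,c[0],c[-1],onz(cm,[(c[0]+c[-1])/2,row],.03)[:2])
E
python3 f6.py
```

```text
va [ 0.6455 -0.2378  0.2392] 51.27843137254902 1837.0 1836
vb [0.5944 0.2152 2.9166] 51.345098039215685 1863.0 1901
roller [ 0.583  -0.0506  0.0625] 399.8705882352941 4642.0
roller [ 0.5828 -0.0502  0.0552] 267.60392156862747 4777.0
140 276.0 41 [ 0.5802 -0.0035]
155 276.0 41 [ 0.5808 -0.0181]
170 276.0 41 [ 0.5815 -0.0331]
185 276.5 40 [ 0.5827 -0.0484]
200 276.5 40 [ 0.5834 -0.064 ]
215 276.0 39 [ 0.5836 -0.08  ]
230 276.5 38 [ 0.5848 -0.0964]
shaft 96 272 279 [0.5778 0.0379]
shaft 98 274 278 [0.5784 0.036 ]
shaft 100 275 278 [0.579  0.0342]
shaft 102 275 278 [0.579  0.0323]
```

```bash
cat > f7.py <<'E'
from h import *
import json
np.set_printoptions(precision=4,suppress=True)
C=np.array([.5828,-.0505,0]);yr=.05;d=np.array([np.cos(yr),np.sin(yr),0])
a=np.array([.6455,-.2378,.2392]);g=-.003
ua=np.array([np.cos(a[2]),np.sin(a[2]),0]);G=np.array([a[0],a[1],0])+ua*g
q0=down(a[2]);q1=down(yr);Z=.0075
robot.movep(G+[0,0,.10],q0);robot.move_l(G+[0,0,Z],feed=.12)
robot.set_gripper(.036,f_grip=25)
o=robot.get_obs();print("grip",o["t"],o["opening"],o["gripper_force"],o["contact_force"])
robot.move_l(G+[0,0,.10],feed=.15)
T=C-d*(.0377-g+.0005);T1=T-d*.015
robot.movep(T1+[0,0,.10],q1)
robot.move_l(T1+[0,0,Z+.0015],feed=.12)
robot.move_l(T1+[0,0,Z],feed=.02)
o=robot.get_obs();print("down",o["t"],o["contact_force"],o["opening"])
robot.move_l(T+[0,0,Z],feed=.03)
o=robot.get_obs();print("in",o["t"],o["contact_force"],o["opening"],o["position"],T)
cm=robot.camera_model("wrist");im=robot.get_image("wrist");np.save("wa.npy",im)
json.dump({k:np.array(v).tolist() for k,v in cm.items()},open("wa.json","w"))
save(im,"wa.png")
for r in robot.landmark_of("wrist","lug")[:2]:print(r["confidence"],np.array(r["xy"])*S)
E
python3 f7.py
```

```text
grip 17.725 0.03974367363471108 24.99998778104782 [-0.0813  0.9615 -0.0978]
down 20.525 [ 0.4223  0.8614 -2.2947] 0.03979075774970011
in 21.175 [-0.6082  0.2253 -1.7005] 0.039621373682788494 [ 0.5416 -0.0525  0.0074] [ 0.5417 -0.0526  0.    ]
0.64 [101.416 177.492]
```

View pics/wa.png

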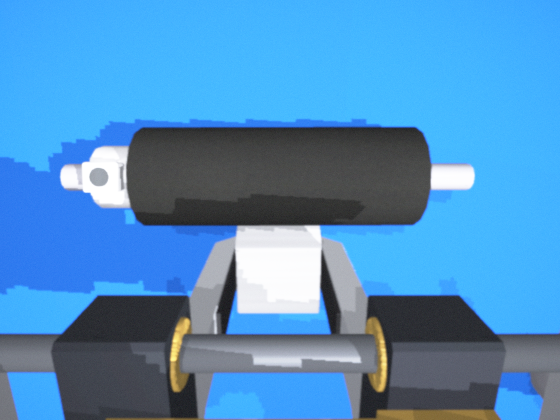

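Chock_a sits square against the rubber: slope edge at row 225, screw head at (99,177) and the axis near row 177. I'll quantify the roller shift and lug angle.

```bash
cat > f8.py <<'E'
from h import *
import json,sys
np.set_printoptions(precision=4,suppress=True)
def ana(n,g=(.5828,-.0505,.05),dark=None):
    im=np.load(n+".npy").astype(int);cm=json.load(open(n+".json"));C=cyl(22,-60,60)
    m=(im.max(2)<95).astype(float);roi=roi_of(cm,rp(g,C),5)
    r=nm(lambda p:cost(cm,[rp(p,C)],m,roi),g,[.004,.004,.04]);p=r.x
    c0=proj(cm,rp(p,np.array([[0,.071,.02]])))[0]
    dk=[(k,q) for q in range(int(c0[1])-25,int(c0[1])+25) for k in range(int(c0[0])-14,int(c0[0])+14) if 0<=q<420 and 0<=k<560 and im[q,k].max()<150 and abs(im[q,k,0]-im[q,k,2])<40]
    s=np.median(dk,0)
    f=lambda t:np.hypot(*(proj(cm,rp(p,np.array([[0,.071,.02]]),np.radians(t)))[0]-s))
    ts=np.arange(-40,40,.5);v=[f(t) for t in ts];i=int(np.argmin(v))
    print(n,"roller",p,r.fun,"screw",s,len(dk),"lug deg",ts[i],v[i],"up would be",c0)
    return p
if __name__=="__main__":
    ana(sys.argv[1])
E
python3 f8.py vr; python3 f8.py wa
```

```text
vr roller [ 0.5826 -0.0505  0.0548] 243.5176470588235 screw [274. 127.] 658 lug deg -4.0 12.017750899184296 up would be [275.4818 114.9695]
wa roller [ 0.5879 -0.0511  0.0552] 610.7411764705882 screw nan 0 lug deg -40.0 nan up would be [100.611  185.8482]
  return _methods._mean(a, axis=axis, dtype=dtype,
  ret = ret.dtype.type(ret / rcount)
```

```bash
cat > f9.py <<'E'
from h import *
import json,sys
np.set_printoptions(precision=4,suppress=True)
n=sys.argv[1]
im=np.load(n+".npy").astype(int);cm=json.load(open(n+".json"))
for k in(170,200,345,380):
    c=[r for r in range(100,250) if im[r,k].max()<110];print(k,c[0],c[-1],len(c))
for k in (70,450,460):
    c=[r for r in range(150,210) if im[r,k].min()>150];print("shaft",k,c[0],c[-1])
dk=[(k,r) for r in range(165,192) for k in range(88,112) if im[r,k].max()<160];print("screw",np.mean(dk,0),len(dk))
for x in(.581,.583,.585,.587):
    p=(x,-.0505,.05)
    A=proj(cm,rp(p,cyl(22,-10,-10)));B=proj(cm,rp(p,cyl(6,-80,-80)))
    print(x,"rubber rows",A[:,1].min(),A[:,1].max(),"shaft",B[:,1].min(),B[:,1].max(),"lug",[proj(cm,rp(p,np.array([[0,.071,.02]]),np.radians(t)))[0] for t in(-10,0,10)])
E
python3 f9.py wa
```

```text
170 128 224 97
200 128 224 97
345 128 224 97
380 128 224 97
shaft 70 165 188
shaft 450 164 189
shaft 460 164 189
screw nan 0
0.581 rubber rows 140.80550199017966 238.55022462685932 shaft 176.66380035812256 203.02972380632576 lug [array([101.9325, 209.6093]), array([100.4664, 201.5341]), array([ 99.698 , 192.9575])]
0.583 rubber rows 136.27378278663417 234.3759223458666 shaft 172.31145715649285 198.7885047725632 lug [array([101.542 , 204.8633]), array([100.0681, 196.7192]), array([ 99.2958, 188.0905])]
0.585 rubber rows 131.7126428551676 230.1742611684284 shaft 167.93113484327841 194.52474798793565 lug [array([101.1492, 200.0829]), array([ 99.6672, 191.8691]), array([ 98.8911, 183.1878])]
0.587 rubber rows 127.10188073635378 225.94499234147625 shaft 163.5225874613757 190.2335765285749 lug [array([100.7538, 195.2678]), array([ 99.2638, 186.9835]), array([ 98.4838, 178.2492])]
  return _methods._mean(a, axis=axis, dtype=dtype,
  ret = ret.dtype.type(ret / rcount)
```

```bash
cat > f10.py <<'E'
from h import *
import json
np.set_printoptions(precision=4,suppress=True)
im=np.load("wa.npy").astype(int);cm=json.load(open("wa.json"))
for k in(255,280,305):print(k,[(r,int(im[r,k].mean())) for r in range(222,322,3)])
for r in(250,270):print(r,[k for k in range(225,335) if im[r,k].min()>150][::96])
p=(.5446,-.0524,.05)
for P in([10,0,26],[-25,0,26],[20,0,8.7],[-25,20,26],[-25,-20,26],[10,20,26],[10,-20,26]):print(P,proj(cm,rp(p,np.array([P])/1e3,0,.004)))
E
python3 f10.py
```

```text
255 [(222, 39), (225, 110), (228, 210), (231, 236), (234, 232), (237, 238), (240, 235), (243, 232), (246, 238), (249, 252), (252, 252), (255, 252), (258, 252), (261, 253), (264, 253), (267, 253), (270, 253), (273, 253), (276, 253), (279, 253), (282, 252), (285, 236), (288, 238), (291, 240), (294, 237), (297, 241), (300, 238), (303, 241), (306, 240), (309, 239), (312, 230), (315, 161), (318, 161), (321, 161)]
280 [(222, 41), (225, 123), (228, 212), (231, 235), (234, 234), (237, 235), (240, 233), (243, 233), (246, 236), (249, 252), (252, 252), (255, 252), (258, 252), (261, 253), (264, 253), (267, 253), (270, 252), (273, 253), (276, 253), (279, 253), (282, 253), (285, 252), (288, 252), (291, 253), (294, 252), (297, 253), (300, 238), (303, 239), (306, 241), (309, 239), (312, 231), (315, 170), (318, 170), (321, 163)]
305 [(222, 40), (225, 153), (228, 209), (231, 214), (234, 234), (237, 237), (240, 234), (243, 233), (246, 236), (249, 252), (252, 252), (255, 252), (258, 252), (261, 252), (264, 253), (267, 252), (270, 252), (273, 253), (276, 252), (279, 253), (282, 252), (285, 252), (288, 252), (291, 252), (294, 252), (297, 253), (300, 252), (303, 238), (306, 239), (309, 237), (312, 230), (315, 173), (318, 169), (321, 160)]
250 [225, 323]
270 [225]
[10, 0, 26] [[277.507  247.5293]]
[-25, 0, 26] [[277.5639 314.21  ]]
[20, 0, 8.7] [[277.5456 215.685 ]]
[-25, 20, 26] [[236.6409 314.2116]]
[-25, -20, 26] [[318.4897 314.1909]]
[10, 20, 26] [[234.3055 247.5387]]
[10, -20, 26] [[320.7117 247.5121]]
```

Chock_a is where planned (edges match to 0.3 mm), but the touch rolled the roller about 4.5 mm to +x, leaving the lug at about +11°. I'll release chock_a as the stop, then let chock_b push the roller back gently against it.

```bash
cat > f11.py <<'E'
from h import *
import json
np.set_printoptions(precision=4,suppress=True)
yr=.05;d=np.array([np.cos(yr),np.sin(yr),0]);n=np.array([-d[1],d[0],0])
P=np.array(robot.get_obs()["position"])
robot.set_gripper(.06);robot.move_l(P+[0,0,.10],feed=.2)
b=np.array([.5944,.2152,2.9166]);g=-.003
ub=np.array([np.cos(b[2]),np.sin(b[2]),0]);G=np.array([b[0],b[1],0])+ub*g
Z=.0075
robot.movep(G+[0,0,.10],down(b[2]));robot.set_gripper(.07);robot.move_l(G+[0,0,Z],feed=.12)
robot.set_gripper(.036,f_grip=25)
o=robot.get_obs();print("grip",o["t"],o["opening"],o["gripper_force"],o["joint_positions"])
robot.move_l(G+[0,0,.10],feed=.15)
Ca=np.array([.5449,-.0524,0])            # chock A origin as seen
B=Ca+d*(2*.0377)                          # chock B origin with both snug
T=B+d*(-g);T1=T+d*.022
robot.movep(T1+[0,0,.10],down(yr+np.pi))
robot.move_l(T1+[0,0,Z+.0015],feed=.12);robot.move_l(T1+[0,0,Z+.0002],feed=.02)
robot.move_l(T+d*.001+[0,0,Z+.0002],feed=.012)
robot.hold(.3)
o=robot.get_obs();print("in",o["t"],o["contact_force"],o["opening"],o["position"],T)
cm=robot.camera_model("wrist");im=robot.get_image("wrist");np.save("wb.npy",im)
json.dump({k:np.array(v).tolist() for k,v in cm.items()},open("wb.json","w"))
save(im,"wb.png")
for r in robot.landmark_of("wrist","lug")[:2]:print(r["confidence"],np.array(r["xy"])*S)
E
python3 f11.py
```

```text
grip 25.8833 0.039478471666164174 24.984150230884552 [-0.1912  0.8786 -0.3335  1.6918  0.433   0.6445  0.583 ]
in 31.0417 [ 0.1745 -0.3224 -1.819 ] 0.03994425736811883 [ 0.6242 -0.0484  0.0077] [ 0.6232 -0.0485  0.    ]
0.72 [454.328 193.284]
0.63 [274.68   97.104]
```

View pics/wb.png

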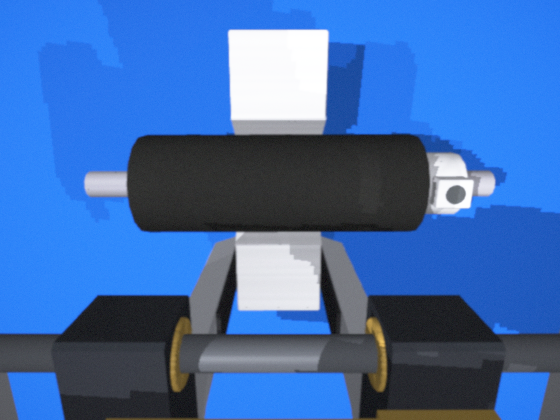

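The screw head at (455,193) sits about 10 rows below the shaft axis (183), which is where an upright lug should appear. Both chocks are in view and look square. I'll measure angle and gaps.

```bash
cat > f12.py <<'E'
from h import *
import json,sys
np.set_printoptions(precision=4,suppress=True)
n=sys.argv[1]
im=np.load(n+".npy").astype(int);cm=json.load(open(n+".json"))
seg=lambda k,lo,hi,f:(lambda c:(c[0],c[-1]))([r for r in range(lo,hi) if f(im[r,k])])
E=[seg(k,100,260,lambda v:v.max()<100) for k in(160,200,350,390)];S_=seg(105,165,205,lambda v:v[0]>110);print(E,S_)
dk=[(k,r) for r in range(183,204) for k in range(443,467) if im[r,k].max()<130];s=np.mean(dk,0);print("screw",s,len(dk))
Em=np.mean(E,0)
def f(x,y0=-.05):
    A=proj(cm,rp((x,y0,.05),cyl(22,0,0)))[:,1];return (A.min()+A.max())/2-Em.mean()
x=brentq(f,.56,.61);A=proj(cm,rp((x,-.05,.05),cyl(22,0,0)))[:,1];print("axis x",x,"rows",A.min(),A.max(),"seen",Em)
B=proj(cm,rp((x,-.05,.05),cyl(6,-80,-80)))[:,1];print("shaft",B.min(),B.max())
ts=np.arange(-20,20,.5);v=[abs(proj(cm,rp((x,-.05,.05),np.array([[0,.071,.02]]),np.radians(t)))[0,1]-s[1]) for t in ts];print("lug",ts[np.argmin(v)])
# chock fits along roller-normal
c=lambda px,z:onz(cm,px,z)
for k in(245,280,310):print(k,"A",[(r,int(im[r,k].mean())) for r in list(range(26,34,1))+list(range(116,138,2))])
print("A top back edge px->",c([279,30],.030),"A top front",c([279,120.5],.030))
for k in(280,):print(k,"B",[(r,int(im[r,k].mean())) for r in range(228,318,3)])
E
python3 f12.py wb
```

```text
[(136, 230), (135, 230), (135, 230), (135, 230)] (172, 196)
screw [454.1323 194.0053] 189
axis x 0.5829476753109888 rows 133.55796487357952 231.69203512829168 seen [135.25 230.  ]
shaft 169.83490190391151 196.355129157557
lug 0.5
245 A [(26, 130), (27, 135), (28, 137), (29, 176), (30, 234), (31, 247), (32, 251), (33, 251), (116, 252), (118, 244), (120, 189), (122, 164), (124, 164), (126, 166), (128, 165), (130, 165), (132, 163), (134, 125), (136, 33)]
280 A [(26, 129), (27, 134), (28, 135), (29, 176), (30, 233), (31, 248), (32, 250), (33, 251), (116, 252), (118, 243), (120, 187), (122, 163), (124, 164), (126, 164), (128, 165), (130, 167), (132, 166), (134, 105), (136, 29)]
310 A [(26, 133), (27, 131), (28, 134), (29, 179), (30, 242), (31, 252), (32, 254), (33, 254), (116, 251), (118, 242), (120, 188), (122, 161), (124, 165), (126, 167), (128, 162), (130, 167), (132, 168), (134, 105), (136, 35)]
A top back edge px-> [ 0.5201 -0.0535  0.03  ] A top front [ 0.5552 -0.0518  0.03  ]
280 B [(228, 27), (231, 92), (234, 172), (237, 168), (240, 163), (243, 169), (246, 230), (249, 229), (252, 228), (255, 230), (258, 231), (261, 232), (264, 231), (267, 230), (270, 232), (273, 230), (276, 232), (279, 231), (282, 229), (285, 229), (288, 230), (291, 231), (294, 233), (297, 229), (300, 233), (303, 234), (306, 232), (309, 214), (312, 110), (315, 110)]
```

Lug is at +0.5°, the roller touches A, and about 0.7 mm of slack is left at B. I'll close it gently, release, retreat and check.

```bash
cat > f13.py <<'E'
from h import *
import json
np.set_printoptions(precision=4,suppress=True)
yr=.05;d=np.array([np.cos(yr),np.sin(yr),0])
P=np.array(robot.get_obs()["position"])
st=robot.move_l(P-d*.0011,feed=.006,f_stop=3.);robot.hold(.2)
o=robot.get_obs();print(st,o["t"],o["contact_force"],o["position"])
def snap(n):
    cm=robot.camera_model("wrist");im=robot.get_image("wrist");np.save(n+".npy",im)
    json.dump({k:np.array(v).tolist() for k,v in cm.items()},open(n+".json","w"));save(im,n+".png")
snap("wc")
robot.set_gripper(.055);robot.hold(.2);snap("wd")
Q=np.array(robot.get_obs()["position"]);robot.move_l(Q+[0,0,.09],feed=.12)
robot.move_l(Q+d*.01+[0,0,.14],feed=.15);robot.hold(.2);snap("we")
print(robot.get_obs()["t"])
E
python3 f13.py; for i in wc wd; do python3 f12.py $i | grep -v '^[0-9]'; done
```

```text
False 31.675 [ 2.3751  1.0177 -3.3156] [ 0.6234 -0.0484  0.0077]
34.0833
[(136, 231), (136, 230), (136, 231), (135, 231)] (172, 196)
screw [453.3294 192.6471] 170
axis x 0.5824308687115758 rows 134.21349620004446 232.28650380176668 seen [135.75 230.75]
shaft 170.45410441760808 196.95944872535293
lug -2.0
A top back edge px-> [ 0.5193 -0.0535  0.03  ] A top front [ 0.5544 -0.0518  0.03  ]
[(137, 231), (137, 232), (136, 231), (136, 231)] (173, 197)
screw [454.3842 193.7833] 203
axis x 0.582368585884948 rows 134.86175328088393 232.88824672088663 seen [136.5  231.25]
shaft 171.0706387388708 197.5622672409509
lug -1.5
A top back edge px-> [ 0.519  -0.0536  0.03  ] A top front [ 0.554  -0.0518  0.03  ]
```

View pics/we.png

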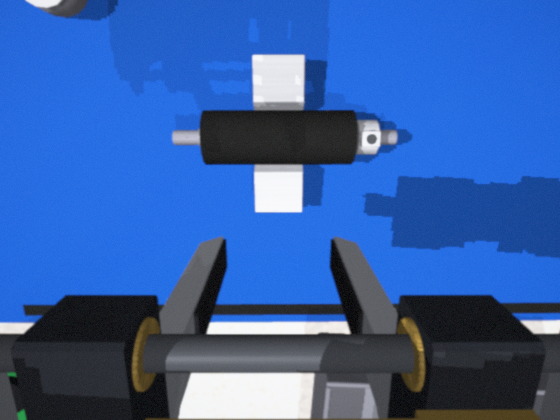

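Both chocks sit square and snug (2.4 N contact was felt), the lug is at about -1.5° from up, and nothing else was touched. Handing in.

```bash
python3 -c "
from workcell import robot
print(robot.hand_in())"
```

```text
the job is handed in; nothing more can be done
None
```

The job is handed in: the roller was rolled along the mat until its lug pointed up (measured about 1.5° off vertical), and a chock is set square against the rubber on each side, after about 34 s of the 72 s allowed.

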